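Drive out the stuck hinge pin of the analyser's cover

ROBOT

A 6-joint arm with a two-finger parallel gripper is mounted at the origin on the work surface. World frame = base frame: x ahead of the robot, y to its left, z up, the work surface at z = 0. Lengths are in mm, angles in rad, forces in N, time in s.
With the tool pointing down it reaches from about 275 to 750 mm from the base axis. Payload 10.2 kg.
Tool frame: the origin (TCP) lies between the finger pads; the fingertips stand 17 mm ahead of it and the grasp point (between the pads) lies 2 mm behind it; z points along the fingers, y is the line along which they close (so a half turn about z gives the same grasp; the last joint's range is limited). The gripper opens to 85 mm and grips with 20 to 120 N. Pads are 22 mm wide; open, the fingers measure 114 mm over their backs; the gripper's body (76 mm by 85 mm) begins 54 mm behind the grasp point. The pads swing forward as they close: fully open they stand 13 mm farther back than shut.
Start: joints at [-1.448, 0.313, 1.498, -0, 1.331, -0.223], TCP at [177.936, -493.933, 216.094] pointing down, gripper open.
Joint ranges: [-2.94, 2.94], [-0.97, 2.17], [0.19, 2.56], [-1.23, 4.37], [0.02, 3.11], [-2.88, 2.88]. Speed limits (rad/s): [2.39, 2.39, 3.01, 3.14, 3.14, 3.14].

INTERFACE

Orientations are given as a unit quaternion [w, x, y, z].
In Python, from rig import * gives the robot as it stands.
- The arm moves only by the tool step_arm, never from a script. Its argument "commands" is text: rows parted by semicolons, each of 7 numbers parted by spaces: the opening, from 0 (shut) to 1 (fully open), then the shift along the tool's x, y, z in cm, then the turn, a rotation vector about the tool's x, y, z in rad. In form: hand x y z rx ry rz; .... A call has 1 to 20 rows; each row is the pose to reach, as a shift and turn from the pose commanded when the call began, along the tool's axes at that moment; what a row does not reach only later rows make up. A row lasts 1/12 s, in which the tool goes at most 41.7 mm and 7.16 degrees, less where a joint would pass 70% of its speed; a pose out of reach is approached as far as the arm can. A call with a gripper value outside its range is refused whole. The fingers move at their own pace and stop on an object; "newtons" is the grip in N (left out, the last holds). Time passes only in rows, so rows that repeat a pose let the fingers close. It gives the time, the measured TCP pose, the force, the opening and the grip force at its end, in the units of the state.
- sense(): the state, without advancing time (a new reading comes with each control period).
- capture(name): name is "side" or "top"; returns the picture (420x560x3 uint8, red, green, blue); there is no depth.
- camera_model(name): a dict with "mtx" (3x3 intrinsics, pixels), "eye" and "rotation" of the camera in the world. Camera axes: x right, y down, z forward; pixel columns grow to the right and rows downward; lengths in mm; the calibration is good to about 2 mm. A picture is of the moment at which its call begins. camera_model takes no time and is no camera call.
- finish_job(): hands the job in; it is judged then, once.
Trained networks look in the newest picture that a camera, given by its name, has taken for a name from the list of things; names that differ only in an ending like _2 or _b are one class to them, and where a whole thing is asked for, a point or a joint stands for the part that bears it (a point fixed in the world has none). Each returns a list of dicts, best first, with "score" (0 to 1); they miss things now and then, are a little off and sometimes report something else, mostly with a low value. They report only what shows in the picture. A call takes as long as a camera call. They do not tell look-alikes from the thing itself.
- search_frame(camera, label): "rect" ([centre column, centre row, width, height] in pixels, round what is visible of it).
- trace(camera, label): "mask" (420x560 bool, what is visible of it) and "rect" ([centre column, centre row, width, height] in pixels, round what is visible of it).
- spot_point(camera, label): "xy" ([column, row] in pixels: a listed point, or the origin of a listed thing).
The state is a dict: "time_s": time; "joints": joint angles; "dq": joint speeds; "tau": joint torques, N m; "eef_pos": TCP position; "ee_rot": TCP orientation; "force": force on the tool from outside, world axes, zero at the start; "wrist_torque": the same for the moment, N m; "grip_width": opening from 0.0 (shut) to 1.0 (fully open); "grip_force": force on a finger pad.
Only numpy, scipy, OpenCV 4.12 (cv2) and the standard library are available. Lean on these libraries where they do the work, as an engineer would, in place of code of your own. Each camera call takes 0.05 s, during which the arm holds its last target. There are 200 camera calls.

TASK

The sample cover's hinge pin is stuck in the cradle: take the slim drift punch from its rest and with it push the pin out from its small end, through the open bore, until its head comes up solid against the stop screw, then lean on it there with about 20 N for half a second. Press steadily and never harder than 30 N on the hinge or pin, touch them with nothing but the slim punch, leave the thick punch and the other things alone, and lay the slim punch back in its empty slot on the rest.

Things in the scene. Friction and masses are not known exactly. Their poses are not given: they have to be found in the camera images.
- hinge: Cover hinge on a heavy fixed cradle: dark base 130 x 128 x 14 mm, blue block, two steel ears (34 mm wide, tops 107 mm up) with a white knuckle between, sloping white cover on its -x side. Origin on the bench under the hinge's middle. Straight 10 mm bore along local y, 85 mm up, from the near ear's face (y = -20 mm) to y = +20 mm. The pin is driven towards local +y; the -y side is clear.
- bore (a point): Mouth of the bore: its centre on the outer face of the near (-y) ear, 85 mm above the bench; axes as hinge.
- pin_end (a point): Centre of the pin's small end face, inside the bore; axes as hinge.
- pin: Steel hinge pin, 8.4 mm thick, small end (3 mm + travel) inside the bore's mouth, 16 mm head on the +y side. Origin on the bore axis; its y in the hinge frame is the travel: 0 to 5 mm at the start. Its head meets a rigid brass stop screw, set differently each time, at a travel of 19 to 35 mm: to be felt. Stuck: 9 N keeps it creeping, plus 1.2 N per 10 mm/s; it stays where left.
- drift: Slim drift punch, loose, steel, 130 to 210 g: square handle 14 x 14 mm, 110 mm long, with dark bands, then a round shank 7 mm in diameter and 65 mm long with a flat end. Origin on the axis at the middle of the handle; local x points along the punch to its tip, 120 mm from the origin.
- drift_tip (a point): Centre of the flat tip of the slim punch; axes as drift.
- stub: The thick punch: same handle, but a shank 13 mm thick and only 40 mm long, too thick for the bore. Lies in the other slot of the rest (either one). Leave it alone. Origin and axes as drift.
- rest: Fixed black tool rest: two slots along local x at y = +45 and -45 mm, punch tips to +x. Origin on the bench under its middle. A slot is two notched posts (8 mm thick, x = +-48 mm, 50 mm high), the handle free between them (88 mm). A punch in it has its axis 40 mm up and its middle near x = 0. Notches 18 mm wide, flaring above; 8 mm base plate below.
- bottle: White reagent bottle with a cap, 56 mm across, 105 mm high, origin at its underside; leave alone.
- cup: White plastic bowl, 90 mm across, 60 mm high, origin at its underside; leave alone.
- tuberack: Rack of capped tubes, 75 x 160 mm, about 81 mm high, origin at its underside; leave alone.
Not all that is in view belongs to the job. What is shaped like the rest but orange is not meant.

How it is judged:
By the outcome, as a careful person would: the job done as asked, in the order asked, and still so for the second after the job is handed in, with the robot touching nothing.
It also fails if it takes over 58 s, if anything falls off the work surface, if the arm or the gripper's body presses on something with over 40 N, if the wrist force passes 120 N, or if a joint passes its speed limit or range.

## Working session

There is one attempt and no reset: what is moved stays moved. The work goes in short steps, Python scripts to look and compute and a tool call to move; the robot and the scene stay as the last step left them, time stands still between calls to the robot, and variables do not carry over. Pictures are saved under pics/ and viewed, at most 10 in all, crops included, and the job is handed in when it is done.

Besides the shell and the picture viewer there is one more tool, called after "Request:" as name(argument=value, ...), one argument or row to a line, values as JSON. step_arm: Moves the arm, as the interface text tells. Its arguments: {"type":"object","properties":{"commands":{"type":"string"},"newtons":{"type":"number"}},"required":["commands"]}

```bash
ls; mkdir -p pics
python3 - <<'E'
from rig import *
import cv2,numpy as np
for n in("side","top"):
    im=capture(n); cv2.imwrite(f"pics/{n}0.png",im[:,:,::-1])
    m=camera_model(n); print(n,m)
    for l in("hinge","bore","pin_end","drift","drift_tip","stub","rest"):
        r=spot_point(n,l); print(l,[(np.round(d["xy"],1).tolist(),round(d["score"],2)) for d in r[:3]])
print(sense())
E
```

```text
pics
side {'mtx': array([[538.04342773,   0.        , 271.76152505],
       [  0.        , 538.04342773, 213.44520875],
       [  0.        ,   0.        ,   1.        ]]), 'eye': array([  520.10463815, -1110.39831844,  1044.03975954]), 'rotation': array([-0.41383384,  0.91021585, -0.01544951,  0.00315826])}
hinge [([259.1, 194.6], 0.94)]
bore [([260.1, 173.8], 0.93)]
pin_end [([210.3, 155.7], 0.42)]
drift [([275.0, 277.4], 0.63)]
drift_tip [([278.8, 240.8], 0.58)]
stub [([311.7, 273.5], 0.58)]
rest [([215.8, 297.4], 0.9), ([302.0, 348.1], 0.73), ([294.0, 285.8], 0.58)]
top {'mtx': array([[490.55601988,   0.        , 284.48295724],
       [  0.        , 490.55601988, 206.44594959],
       [  0.        ,   0.        ,   1.        ]]), 'eye': array([ 472.09132009,  -36.08146342, 1397.74215865]), 'rotation': array([-0.02709511,  0.70901616, -0.70437268,  0.02051992])}
hinge [([216.4, 221.6], 0.67)]
bore [([217.1, 220.2], 0.92), ([137.8, 277.9], 0.37)]
pin_end []
drift []
drift_tip [([304.6, 208.8], 0.74)]
stub [([349.3, 178.9], 0.53)]
rest [([342.8, 126.8], 0.95), ([342.8, 196.6], 0.79), ([408.9, 193.0], 0.68)]
{'time_s': 0.8, 'joints': array([-1.44840643e+00,  3.12887390e-01,  1.49771094e+00, -8.03245961e-06,
        1.33100260e+00, -2.23425263e-01]), 'dq': array([ 0.0014028 ,  0.00026657, -0.00159641, -0.00056096, -0.00093289,
        0.00066667]), 'tau': array([ 1.35718543e-03, -4.12142837e+01, -2.59880644e+01, -1.05499410e-04,
        5.68146734e-04,  2.43181927e-05]), 'eef_pos': array([ 177.92999342, -493.92918321,  216.09651023]), 'ee_rot': array([-4.32554087e-06,  9.85088526e-01,  1.72048237e-01, -3.68759048e-06]), 'force': array([-0.68568986, -0.52476419, -0.27020686]), 'wrist_torque': array([ 0.0489577 , -0.02952233, -0.02627964]), 'grip_force': 0.0, 'grip_width': 1.004848547686805}
```

View pics/side0.png

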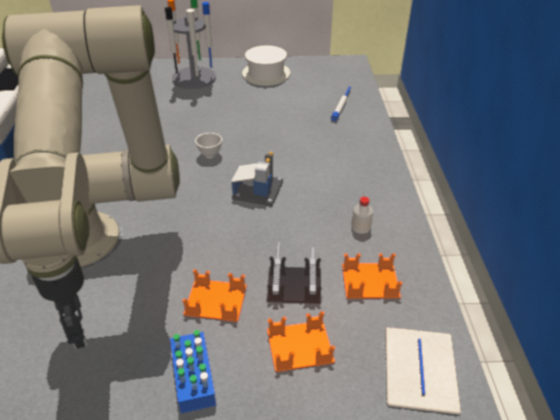

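View pics/top0.png

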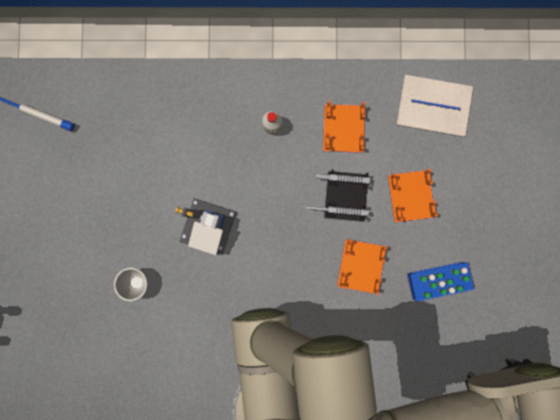

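The side view shows the black rest near (295,283) and the hinge at (257,180). In the top view the slim punch lies in the lower slot with its tip at (305,209), the thick punch is in the upper slot, and the stop screw is at (183,211).

```bash
cat > h.py <<'E'
import numpy as np,cv2
from scipy.spatial.transform import Rotation as R
from rig import *
def rot(q): return R.from_quat([q[1],q[2],q[3],q[0]]).as_matrix()
def ray(n,uv):
    m=camera_model(n); d=rot(m["rotation"])@np.linalg.solve(m["mtx"],[uv[0],uv[1],1.]); return np.array(m["eye"]),d
def onz(n,uv,z):
    e,d=ray(n,uv); return e+d*(z-e[2])/d[2]
def tri(uvs,uvt):
    A=[];b=[]
    for n,uv in(("side",uvs),("top",uvt)):
        e,d=ray(n,uv); d=d/np.linalg.norm(d); P=np.eye(3)-np.outer(d,d); A.append(P); b.append(P@e)
    return np.linalg.lstsq(np.vstack(A),np.hstack(b),rcond=None)[0]
def proj(n,p):
    m=camera_model(n); c=rot(m["rotation"]).T@(np.asarray(p,float)-m["eye"]); u=m["mtx"]@c; return u[:2]/u[2]
def poly(n,im,pts,c,off,s):
    q=[(proj(n,p)-off)*s for p in pts]; cv2.polylines(im,[np.int32(np.round(q))],True,c,1,cv2.LINE_AA)
def crop(im,x,y,w,h,s): return cv2.resize(im[y:y+h,x:x+w],None,fx=s,fy=s,interpolation=cv2.INTER_CUBIC)
E
python3 - <<'E'
from h import *
s=cv2.imread("pics/side0.png");t=cv2.imread("pics/top0.png")
a=np.hstack([crop(s,225,145,66,65,6),crop(t,172,192,66,65,6)])
cv2.imwrite("pics/hinge.png",a)
a=np.hstack([crop(s,262,235,66,70,6),crop(t,302,163,74,70,5.4) if 0 else cv2.resize(t[163:233,302:376],(400,420),interpolation=cv2.INTER_CUBIC)])
cv2.imwrite("pics/rest.png",a)
for n,p in(("side",(260.1,173.8)),("top",(217.1,220.2))): print(onz(n,p,85))
print(onz("top",(304.6,208.8),40),onz("side",(278.8,240.8),40),onz("top",(346,196),8))
print(tri((259.1,194.6),(216.4,221.6)))
E
```

```text
[518.11742197 168.23356239  85.        ]
[522.51914036 156.80741895  85.        ]
[557.44412417 -78.94889929  40.        ] [563.84469343 -72.3185727   40.        ] [ 596.62503504 -197.36041886    8.        ]
[517.4882984 170.4020169   4.3493927]
```

View pics/hinge.png

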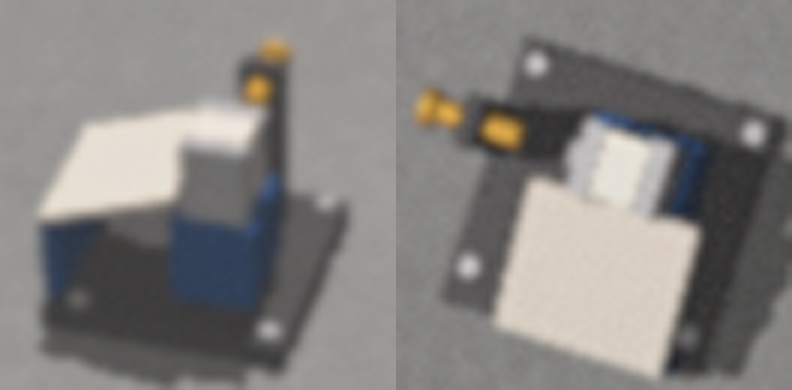

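View pics/rest.png

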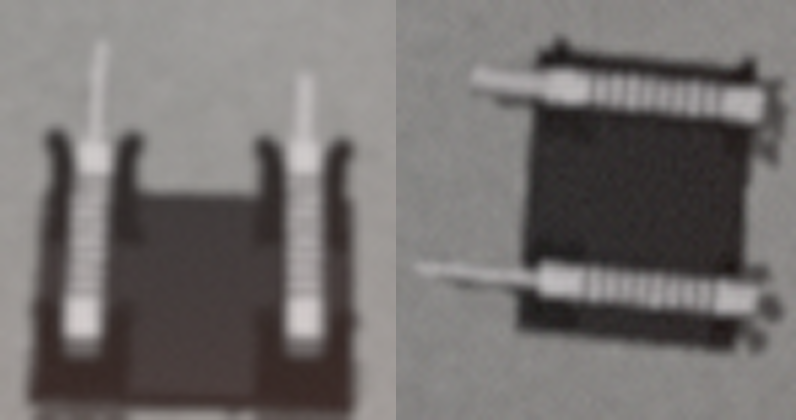

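Run:
```python
from h import *
f=lambda x,y,ox,oy:((x+.5)/6-.5+ox,(y+.5)/6-.5+oy)
T=[f(x-396,y,172,192) for x,y in((752,133),(536,64),(687,335),(468,266))]
S=[f(x,y,225,145) for x,y in((270,330),(326,202),(78,298))]
tp=np.array([onz("top",p,14)[:2] for p in T]);sp=np.array([onz("side",p,14)[:2] for p in S])
print(tp.round(1).tolist(),sp.round(1).tolist(),(sp-tp[:3]).round(1).tolist())
for a,b in((0,1),(2,3)): d=tp[b]-tp[a];print(np.linalg.norm(d),np.degrees(np.arctan2(-d[0],d[1])))
for a,b in((2,0),(3,1)): d=tp[b]-tp[a];print(np.linalg.norm(d),np.degrees(np.arctan2(d[1],d[0])))
d=sp[1]-sp[0];print("side yaw",np.degrees(np.arctan2(-d[0],d[1])))
d=sp[0]-sp[2];print("side yaw",np.degrees(np.arctan2(d[1],d[0])))
print("centre",tp.mean(0))
for n in("side","top"):
    r={l:[] for l in("bore","hinge")}
    for l in r:
      for k in range(4):
        capture(n); q=spot_point(n,l)
        if q and q[0]["score"]>.4: r[l].append(q[0]["xy"])
      print(n,l,np.round(r[l],1).tolist(), onz(n,np.mean(r[l],0),85 if l=="bore" else 0).round(1))
q=trace("top","drift"); 
for d in q[:3]:
  ys,xs=np.nonzero(d["mask"]); print(d["score"],np.round(d["rect"],1),len(xs))
q=search_frame("top","rest"); print([(np.round(d["rect"],1).tolist(),d["score"]) for d in q])
# slim punch from image: bright handle ends/tip in crop coordinates
g=lambda x,y:((x-396+.5)*74/400-.5+302,(y+.5)/6-.5+163)
P=[onz("top",g(x,y),z)[:2] for x,y,z in((418,267,40),(540,277,43),(757,300,43))];print("slim top tip,front,rear",np.round(P,1).tolist())
h=lambda x,y:((x+.5)/6-.5+262,(y+.5)/6-.5+235)
P=[onz("side",h(x,y),z)[:2] for x,y,z in((101,43,40),(95,145,47),(83,340,47))];print("slim side tip,front,rear",np.round(P,1).tolist())
```

```text
[[543.7, 128.4], [575.7, 231.0], [448.7, 157.6], [480.3, 261.2]] [[544.6, 133.2], [576.8, 237.2], [448.1, 162.4]] [[0.8, 4.8], [1.1, 6.2], [-0.6, 4.8]]
107.44596200955718 -17.31149720601842
108.31826249837621 -16.966130408698668
99.44880101817016 -17.05884679538287
100.10168104056942 -17.558653556879158
side yaw -17.232158960213365
side yaw -16.843150876260733
centre [512.10114011 194.55390175]
side bore [[260.9, 176.4], [259.1, 178.9], [259.5, 175.5], [260.4, 175.4]] [517.6 154.8  85. ]
side hinge [[259.7, 191.3], [260.3, 195.6], [261.7, 193.2], [261.3, 193.3]] [518.5 181.3   0. ]
top bore [[218.4, 222.5], [218.5, 218.6], [217.8, 222.8], [217.6, 226.3]] [516.2 154.1  85. ]
top hinge [[216.3, 222.0], [216.3, 223.1], [215.1, 221.1], [218.0, 222.5]] [520.1 171.1   0. ]
0.78 [340.6 209.8  57.5  12.5] 257
[([364.1, 266.0, 44.6, 49.7], 0.93), ([343.4, 125.7, 42.4, 56.4], 0.88), ([411.8, 195.9, 51.5, 54.9], 0.85), ([345.9, 196.8, 45.9, 53.2], 0.58)]
slim top tip,front,rear [[562.2, -81.9], [557.8, -144.2], [547.9, -255.0]]
slim side tip,front,rear [[562.7, -75.9], [557.3, -145.7], [548.3, -254.4]]
```

```bash
cat >> h.py <<'E'
def goto(p,yaw,pitch=0.):
    """row from the present pose to: TCP p, tool down, tool x at yaw (deg); units of the moves"""
    s=sense(); A=rot(s["ee_rot"]); c,t=np.cos(np.radians(yaw)),np.sin(np.radians(yaw))
    B=np.array([[c,t,0],[t,-c,0],[0,0,-1]])
    return np.round(A.T@(np.array(p)-s["eef_pos"])/10,3),np.round(R.from_matrix(A.T@B).as_rotvec(),4)
E
python3 -c "
from h import *
print(goto((553,-200,130),84.9))"
```

```text
(array([ 45.249, -14.94 ,   8.609]), array([-0.   ,  0.   , -1.136]))
```

Request:
step_arm(
  commands="0.55 45.25 -14.94 8.6 0 0 -1.136;0.55 45.25 -14.94 8.6 0 0 -1.136;0.55 45.25 -14.94 8.6 0 0 -1.136;0.55 45.25 -14.94 8.6 0 0 -1.136;0.55 45.25 -14.94 8.6 0 0 -1.136;0.55 45.25 -14.94 8.6 0 0 -1.136;0.55 45.25 -14.94 8.6 0 0 -1.136;0.55 45.25 -14.94 8.6 0 0 -1.136;0.55 45.25 -14.94 8.6 0 0 -1.136;0.55 45.25 -14.94 8.6 0 0 -1.136;0.55 45.25 -14.94 8.6 0 0 -1.136;0.55 45.25 -14.94 8.6 0 0 -1.136;0.55 45.25 -14.94 8.6 0 0 -1.136;0.55 45.25 -14.94 8.6 0 0 -1.136",
  newtons=40,
)

```text
time_s: 3.67
eef_pos: [553.4, -199.1, 129.5]
ee_rot: [-0.0, 0.737, 0.676, -0.0]
force: [0.9, 0.4, -0.2]
grip_width: 0.549
grip_force: 0.0
```

```bash
python3 -c "
from h import *
print(goto((553,-200,39),84.9),sense()['force'],sense()['time_s'])
s=capture('side');print(proj('side',(553,-200,40)))
cv2.imwrite('pics/s1.png',crop(s,225,200,130,100,6)[:,:,::-1])"
```

```text
(array([-0.094, -0.023,  9.053]), array([-0.0009, -0.0002,  0.0023])) [ 0.87013244  0.37027302 -0.16900308] 3.6667
[276.54082809 276.38896386]
```

View pics/s1.png

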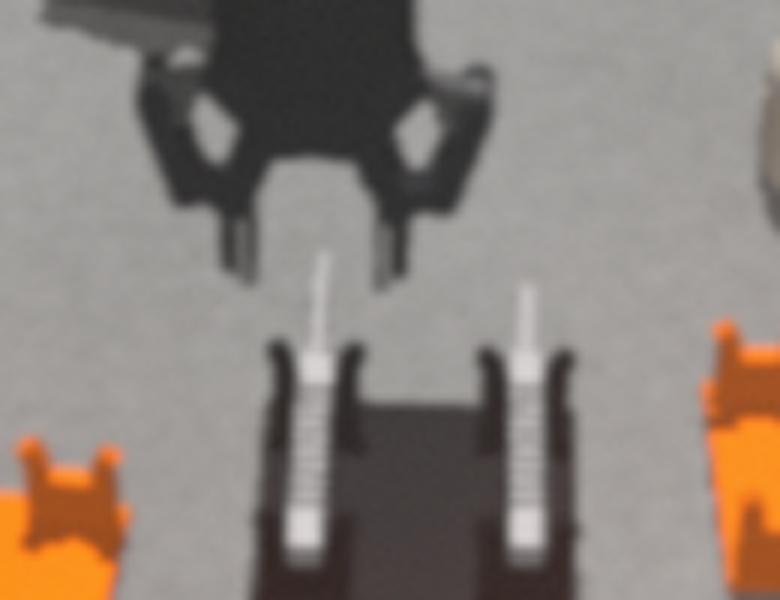

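The fingers (240 and 390 px, tips near row 280) sit centred over the slim punch's handle, which is around (309,450). I'll go down and grip it.

Request:
step_arm(
  commands="0.55 -0.1 0 4 0 0 0;0.55 -0.1 0 8 0 0 0;0.55 -0.1 0 9.05 0 0 0;0.55 -0.1 0 9.05 0 0 0;0 -0.1 0 9.05 0 0 0;0 -0.1 0 9.05 0 0 0;0 -0.1 0 9.05 0 0 0;0 -0.1 0 9.05 0 0 0;0 -0.1 0 9.05 0 0 0;0 -0.1 0 9.05 0 0 0;0 -0.1 0 9.05 0 0 0;0 -0.1 0 9.05 0 0 0",
  newtons=80,
)

```text
time_s: 4.72
eef_pos: [553.0, -201.0, 39.7]
ee_rot: [0.0, 0.738, 0.675, 0.0]
force: [1.1, 0.4, 0.5]
grip_width: 0.0
grip_force: 0.0
```

```bash
python3 -c "
from h import *
s=sense();print(s['grip_width'],s['grip_force'],s['eef_pos'],s['force'])
s=capture('side')
cv2.imwrite('pics/s2.png',crop(s,235,220,110,90,6)[:,:,::-1])"
```

```text
5.269835063057833e-05 0.0 [ 552.97646649 -200.99189602   39.7174027 ] [1.1394229  0.3983106  0.47857044]
```

View pics/s2.png

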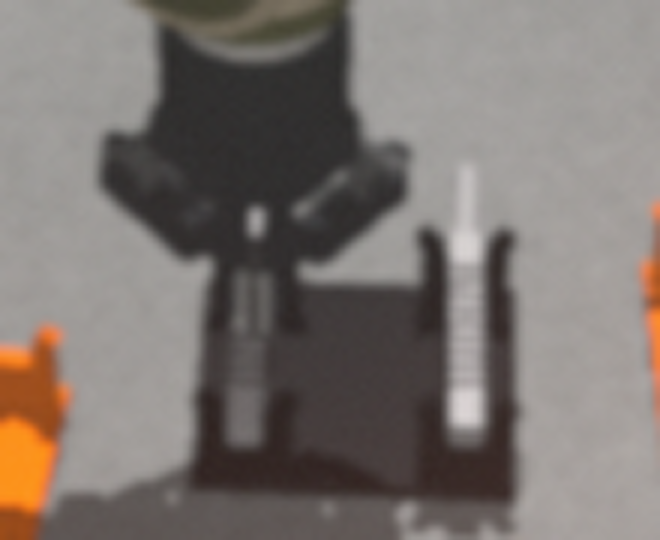

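The shaded handle shows between the fingers at (232–272, 260–335), so the zero opening reading contradicts the picture. I'll do a small test lift and check.

Request:
step_arm(
  commands="0 0 0 -1 0 0 0;0 0 0 -3 0 0 0;0 0 0 -5 0 0 0;0 0 0 -7 0 0 0;0 0 0 -7 0 0 0;0 0 0 -7 0 0 0",
)

```text
time_s: 5.27
eef_pos: [553.4, -201.2, 111.0]
ee_rot: [0.001, 0.738, 0.675, 0.0]
force: [0.0, -0.3, -1.3]
grip_width: -0.003
grip_force: 0.0
```

```bash
python3 -c "
from h import *
s=sense();print(s['grip_width'],s['grip_force'],s['eef_pos'],s['force'],s['wrist_torque'],s['time_s'])
s=capture('side');t=capture('top')
a=np.hstack([crop(s,245,200,80,100,5),crop(t,290,150,80,100,5)])
cv2.imwrite('pics/s3.png',a[:,:,::-1])"
```

```text
-0.002959987698174053 0.0 [ 553.37845419 -201.24325877  110.99814705] [ 0.04703128 -0.32633751 -1.30722495] [0.00111451 0.02443624 0.02085395] 5.2667
```

View pics/s3.png

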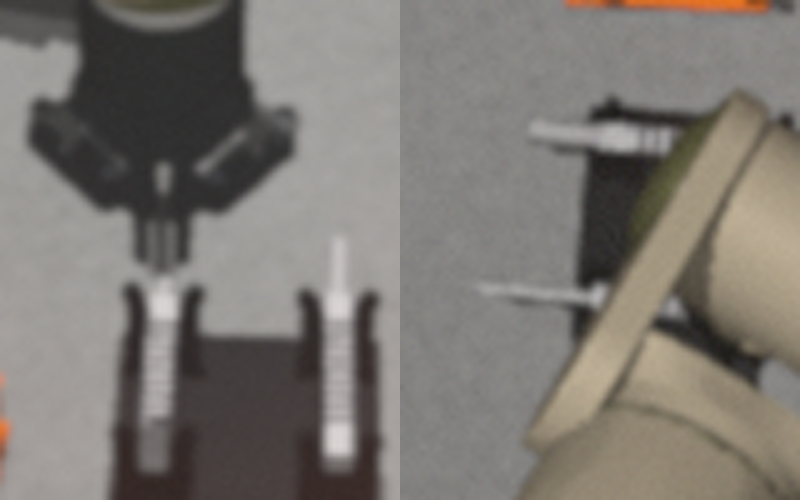

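```bash
python3 -c "
from h import *
print(proj('side',(553,-201,111)),proj('side',(553,-201,94)),proj('side',(553,-201,40)))
print(proj('side',(553,-201,22)))
print(proj('side',(548,-255,47)),proj('side',(558,-145,47)),proj('side',(563,-80,40)))
"
```

```text
[276.52111382 256.8027926 ] [276.52964227 261.6927763 ] [276.55579296 276.68687448]
[276.56420591 281.51063061]
[275.3217058  291.44351513] [277.68024794 258.55439146] [278.60072056 242.8080197 ]
```

The fingers are shut above the punch (finger ends at about (160,268) in the left half), and the punch hasn't moved. The fingertips appear about 25 mm higher than the stated geometry, so I'll open and go lower, watching the force.

Request:
step_arm(
  commands="0.55 0 0 0 0 0 0;0.55 0 0 0 0 0 0;0.55 0 0 0 0 0 0;0.55 0 0 3 0 0 0;0.55 0 0 6 0 0 0;0.55 0 0 7.4 0 0 0;0.55 0 0 8.1 0 0 0;0.55 0 0 8.3 0 0 0;0.55 0 0 8.3 0 0 0",
)

```text
time_s: 6.12
eef_pos: [553.1, -201.1, 26.8]
ee_rot: [0.0, 0.738, 0.675, 0.0]
force: [0.0, -0.6, 0.0]
grip_width: 0.547
grip_force: 0.0
```

```bash
python3 -c "
from h import *
s=sense();print(s['grip_width'],s['eef_pos'],s['force'],s['time_s'])
s=capture('side')
cv2.imwrite('pics/s4.png',crop(s,245,220,80,90,6)[:,:,::-1])"
```

```text
0.5470539518408077 [ 553.14210814 -201.12696774   26.84904148] [ 0.02791246 -0.57198526  0.03423472] 6.1167
```

View pics/s4.png

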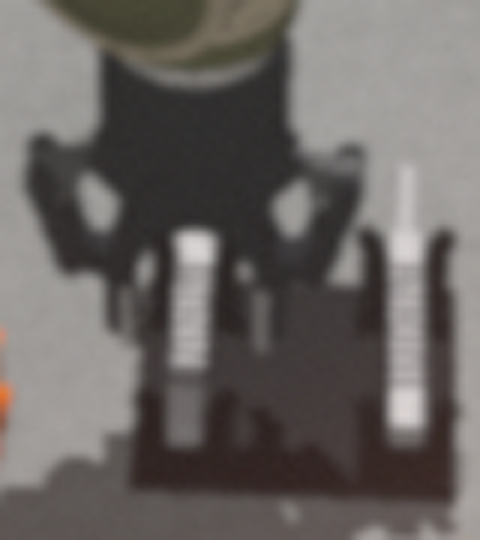

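The fingers straddle the handle: left at (125,340), right at (260,355), handle centred at x≈193. The tips are at about handle mid-height, so I'll go 11 mm further and close.

Request:
step_arm(
  commands="0.55 0 0 0.4 0 0 0;0.55 0 0 0.8 0 0 0;0.55 0 0 1.1 0 0 0;0.55 0 0 1.1 0 0 0;0.15 0 0 1.1 0 0 0;0.15 0 0 1.1 0 0 0;0 0 0 1.1 0 0 0;0 0 0 1.1 0 0 0;0 0 0 1.1 0 0 0;0 0 0 1.1 0 0 0",
  newtons=80,
)

```text
time_s: 7.0
eef_pos: [552.9, -201.1, 16.0]
ee_rot: [0.0, 0.738, 0.675, -0.0]
force: [-3.0, 1.1, 5.2]
grip_width: 0.14
grip_force: 78.9
```

Request:
step_arm(
  commands="0 0 0 -0.5 0 0 0;0 0 0 -2 0 0 0;0 0 0 -5 0 0 0;0 0 0 -8 0 0 0;0 0 0 -8 0 0 0;0 0 0 -8 0 0 0",
)

```text
time_s: 7.5
eef_pos: [553.5, -201.3, 96.8]
ee_rot: [0.001, 0.738, 0.675, 0.0]
force: [-0.7, -0.5, -2.6]
grip_width: 0.137
grip_force: 78.4
```

```bash
python3 -c "
from h import *
s=sense();print(s['grip_width'],s['grip_force'],s['eef_pos'],s['force'],s['wrist_torque'],s['time_s'])
print(goto((472.6,11.7,86),72.8))
for n in('side','top'):
  capture(n)
  print(n,[(np.round(spot_point(n,l)[0]['xy'],1) if spot_point(n,l) else None) for l in('drift_tip','drift')])
"
```

```text
0.1372183457297023 78.41161251068115 [ 553.51748143 -201.2895117    96.79744625] [-0.71354725 -0.46977968 -2.57051642] [-0.00430839  0.01785312  0.05552542] 7.5
(array([20.496, -9.956,  1.028]), array([0.0028, 0.0009, 0.2112]))
side [array([259. , 193.9]), array([274.5, 252.2])]
top [array([304.4, 205.1]), array([218. , 222.1])]
```

Request:
step_arm(
  commands="0 20.5 -9.96 1.1 0 0 0.211;0 20.5 -9.96 1.1 0 0 0.211;0 20.5 -9.96 1.1 0 0 0.211;0 20.5 -9.96 1.1 0 0 0.211;0 20.5 -9.96 1.1 0 0 0.211;0 20.5 -9.96 1.1 0 0 0.211;0 20.5 -9.96 1.1 0 0 0.211;0 20.5 -9.96 3.6 0 0 0.211;0 20.5 -9.96 3.6 0 0 0.211;0 20.5 -9.96 3.6 0 0 0.211",
)

```text
time_s: 8.83
eef_pos: [471.6, 11.8, 59.3]
ee_rot: [-0.001, 0.805, 0.593, -0.001]
force: [0.6, 0.6, -1.6]
grip_width: 0.142
grip_force: 78.5
```

```bash
python3 -c "
from h import *
s=sense();print(s['grip_width'],s['eef_pos'],s['force'],s['time_s'],goto((472.6,11.7,61),72.8))
for n in('side','top'):
  a=[];b=[]
  for k in range(3):
    c=capture(n)
    q=spot_point(n,'drift_tip');a.append(q[0]['xy'] if q else [0,0])
    q=spot_point(n,'bore');b.append(q[0]['xy'] if q else [0,0])
  print(n,np.round(a,1).tolist(),np.round(b,1).tolist(),proj(n,(508,126.3,85)))
  cv2.imwrite(f'pics/{n}5.png',c[:,:,::-1])
s=cv2.imread('pics/side5.png');t=cv2.imread('pics/top5.png')
a=np.hstack([crop(s,225,145,66,65,6),crop(t,180,192,66,65,6)])
cv2.imwrite('pics/c5.png',a)"
```

```text
0.14154992056675877 [471.61085413  11.75980054  59.26464505] [ 0.56150906  0.56458556 -1.57090932] 8.8333 (array([ 0.024,  0.096, -0.174]), array([-0.002 ,  0.0002, -0.0002]))
side [[259.8, 192.2], [312.0, 273.9], [0.0, 0.0]] [[0.0, 0.0], [258.8, 176.3], [261.7, 175.6]] [256.8231996  182.57323245]
top [[226.9, 226.3], [227.8, 229.1], [226.9, 227.5]] [[217.0, 221.3], [218.5, 221.1], [217.7, 221.4]] [228.38920345 225.69385467]
```

View pics/c5.png

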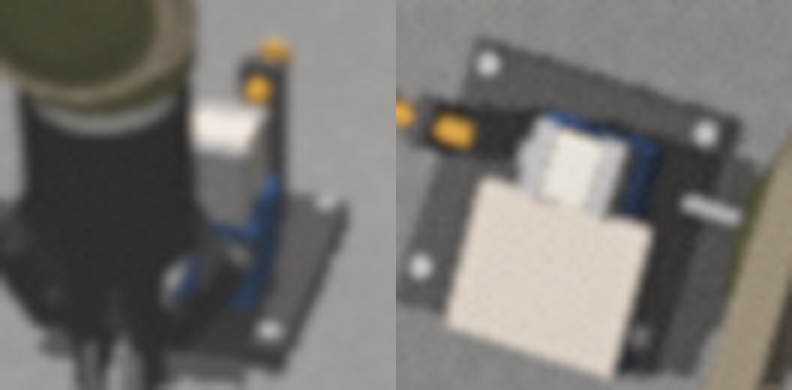

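In the top half the shank shows from (685,200) to (740,215), pointing at the near ear, whose right edge runs from about (628,148) to (606,217). I'll measure the lateral offset numerically.

Run:
```python
from h import *
t=cv2.imread('pics/top5.png').astype(np.float32)
y=np.array([.296,.955]);x=np.array([.955,-.296]);o=np.array([523,174])
def samp(u,v,z):
    p=o+u*x+v*y; c=proj("top",(*p,z)); return cv2.getRectSubPix(t,(1,1),(float(c[0]),float(c[1])))[0,0]
us=np.arange(-34,37,3)
print("z107 gray by v; u:",us.tolist())
for v in(-24,-18,-14,-6,0,6,14): print(v,[int(samp(u,v,107).mean()) for u in us])
print("blue-red")
for v in(-18,-14): print(v,[int(samp(u,v,107)[0]-samp(u,v,107)[2]) for u in us])
print("shank z85")
us=np.arange(-15,15.1,1)
for v in range(-85,-40,4):
    g=np.array([samp(u,v,85).mean() for u in us]); w=np.clip(g-np.median(g)-15,0,None)
    print(v,int(g.max()),int(np.median(g)),round((w*us).sum()/max(w.sum(),1e-6),2))
```

```text
z107 gray by v; u: [-34, -31, -28, -25, -22, -19, -16, -13, -10, -7, -4, -1, 2, 5, 8, 11, 14, 17, 20, 23, 26, 29, 32, 35]
-24 [207, 208, 207, 207, 208, 198, 155, 90, 62, 60, 63, 67, 64, 62, 60, 62, 63, 65, 66, 64, 76, 86, 88, 83]
-18 [206, 208, 207, 207, 205, 191, 164, 149, 141, 145, 146, 143, 148, 146, 144, 148, 138, 106, 71, 62, 73, 84, 86, 87]
-14 [207, 206, 206, 207, 208, 201, 190, 186, 185, 186, 190, 188, 187, 191, 189, 190, 178, 128, 68, 57, 72, 84, 87, 87]
-6 [207, 207, 207, 207, 207, 207, 207, 216, 217, 218, 218, 218, 218, 219, 220, 212, 171, 106, 67, 64, 79, 88, 86, 85]
0 [205, 206, 207, 208, 206, 208, 211, 220, 222, 225, 223, 222, 224, 223, 226, 218, 174, 102, 67, 74, 86, 87, 89, 87]
6 [208, 209, 206, 207, 207, 199, 197, 215, 224, 225, 224, 223, 224, 224, 225, 222, 178, 111, 84, 83, 87, 88, 89, 87]
14 [208, 207, 207, 207, 208, 198, 189, 187, 190, 194, 192, 190, 194, 191, 194, 195, 175, 129, 95, 87, 89, 88, 87, 87]
blue-red
-18 [-22, -22, -21, -23, -23, -18, -10, -3, -1, -2, -3, -3, -2, -3, -2, -2, 0, 14, 26, 11, -1, -2, -1, -2]
-14 [-23, -22, -22, -22, -23, -17, -6, -2, -1, -3, -2, -2, -1, -2, -2, -2, 0, 9, 21, 7, -2, -1, -1, -2]
shank z85
-85 139 135 0.0
-81 112 106 0.0
-77 81 77 0.0
-73 121 78 0.63
-69 157 79 0.51
-65 164 82 0.63
-61 162 76 0.74
-57 164 60 0.7
-53 161 56 0.9
-49 139 57 0.56
-45 79 54 0.24
-41 60 53 0.0
```

Request:
step_arm(
  commands="0 0.3 -0.07 -0.17 0 0 0;0 0.9 -0.07 -0.17 0 0 0;0 1.5 -0.07 -0.17 0 0 0;0 2 -0.07 -0.17 0 0 0;0 2 -0.07 -0.17 0 0 0;0 2 -0.07 -0.17 0 0 0",
)

```text
time_s: 10.23
eef_pos: [477.2, 31.8, 61.2]
ee_rot: [-0.0, 0.805, 0.594, -0.0]
force: [0.5, 0.6, -2.0]
grip_width: 0.135
grip_force: 78.6
```

```bash
cat > m.py <<'E'
from h import *
o=np.array([523,174]);y=np.array([.296,.955]);x=np.array([.955,-.296])
s=sense();p=s["eef_pos"];print("tcp local",(p[:2]-o)@x,(p[:2]-o)@y,p[2],"F local",s["force"][:2]@x,s["force"][:2]@y,s["force"][2],s["wrist_torque"],"t",s["time_s"],"rot",np.round(s["ee_rot"],4))
def tip(n="top"):
    t=capture(n).astype(np.float32)
    us=np.arange(-12,12.1,.5)
    def samp(u,v):
        c=proj(n,(*(o+u*x+v*y),85)); return cv2.getRectSubPix(t,(1,1),(float(c[0]),float(c[1])))[0,0].mean() if 0 else t[int(round(c[1])),int(round(c[0]))].mean()
    for v in range(-62,-16,4):
        def f(u):
            c=proj(n,(*(o+u*x+v*y),85)); return float(cv2.remap(t.mean(2),np.float32([[c[0]]]),np.float32([[c[1]]]),cv2.INTER_LINEAR)[0,0])
        g=np.array([f(u) for u in us]); w=np.clip(g-np.median(g)-15,0,None)
        print(v,int(g.max()),int(np.median(g)),round((w*us).sum()/max(w.sum(),1e-6),2))
E
python3 -c "
from m import *
tip()"
```

```text
tcp local -1.6435588829108718 -149.40374026554662 61.23496498946338 F local 0.32276368217259127 0.6908429659777267 -1.9774070808025028 [-0.04027351  0.07241837 -0.00033919] t 10.2333 rot [-0.      0.8046  0.5938 -0.    ]
-62 141 140 0.0
-58 140 136 0.0
-54 110 105 0.0
-50 95 71 -0.29
-46 146 68 -0.06
-42 162 70 0.03
-38 161 71 -0.09
-34 165 68 -0.05
-30 152 65 -0.03
-26 102 60 -0.12
-22 73 60 0.0
-18 89 85 0.0
```

Request:
step_arm(
  commands="0 0.2 0 0 0 0 0;0 0.4 0 0 0 0 0;0 0.5 0 0 0 0 0;0 0.6 0 0 0 0 0;0 0.7 0 0 0 0 0;0 0.75 0 0 0 0 0;0 0.8 0 0 0 0 0;0 0.8 0 0 0 0 0",
)

```text
time_s: 10.95
eef_pos: [479.6, 39.0, 61.3]
ee_rot: [0.0, 0.805, 0.594, -0.0]
force: [0.3, 1.0, -1.7]
grip_width: 0.141
grip_force: 78.6
```

```bash
python3 -c "
from m import *
tip()"
```

```text
tcp local -1.5332474862551555 -141.75143321831635 61.3055531396168 F local -0.03260672384417677 0.9881228543209365 -1.7056531720686525 [-0.05399754 -0.0004225  -0.02020547] t 10.95 rot [ 0.      0.8048  0.5935 -0.    ]
-62 142 139 0.0
-58 143 141 0.0
-54 142 140 0.0
-50 144 142 0.0
-46 131 127 0.0
-42 91 84 0.0
-38 119 68 0.28
-34 158 69 0.24
-30 160 66 0.11
-26 145 68 0.06
-22 96 66 -0.05
-18 92 85 0.0
```

Request:
step_arm(
  commands="0 0.1 0 0 0 0 0;0 0.2 0 0 0 0 0;0 0.25 0 0 0 0 0;0 0.3 0 0 0 0 0;0 0.3 0 0 0 0 0",
)

```text
time_s: 11.42
eef_pos: [480.4, 41.9, 61.3]
ee_rot: [-0.0, 0.805, 0.594, 0.0]
force: [-0.3, -0.1, -2.2]
grip_width: 0.136
grip_force: 78.6
```

```bash
python3 m.py
```

```text
tcp local -1.5510409838376946 -138.70484453973899 61.294426884357776 F local -0.22132388992916635 -0.17598877954863582 -2.2228367800758235 [-0.04010807  0.01243973 -0.05711589] t 11.4167 rot [-0.      0.8048  0.5935  0.    ]
```

Request:
step_arm(
  commands="0 0.1 0 0 0 0 0;0 0.2 0 0 0 0 0;0 0.3 0 0 0 0 0;0 0.35 0 0 0 0 0;0 0.35 0 0 0 0 0",
)

```text
time_s: 11.83
eef_pos: [481.5, 45.2, 61.3]
ee_rot: [0.0, 0.805, 0.594, -0.0]
force: [0.5, -1.7, -0.9]
grip_width: 0.139
grip_force: 78.6
```

```bash
python3 m.py
```

```text
tcp local -1.521259562557597 -135.31923378626308 61.28891580594826 F local 0.9400068950837664 -1.4447768363889506 -0.9428654235552258 [-0.20221332  0.0534413  -0.02319331] t 11.8333 rot [ 1.000e-04  8.048e-01  5.936e-01 -1.000e-04]
```

Request:
step_arm(
  commands="0 0.05 0 0 0 0 0;0 0.1 0 0 0 0 0;0 0.15 0 0 0 0 0;0 0.2 0 0 0 0 0;0 0.2 0 0 0 0 0",
)

```text
time_s: 12.25
eef_pos: [481.7, 46.1, 61.2]
ee_rot: [0.0, 0.805, 0.594, -0.001]
force: [-2.0, -8.3, -1.3]
grip_width: 0.138
grip_force: 78.7
```

```bash
python3 m.py
```

```text
tcp local -1.5423481258841378 -134.34775626098101 61.210419910823916 F local 0.5282428625584351 -8.480141236649166 -1.3030617968987002 [-1.35790942  0.4164335   0.04409537] t 12.25 rot [ 4.000e-04  8.047e-01  5.936e-01 -1.000e-03]
```

Request:
step_arm(
  commands="0 0.03 0 0 0 0 0;0 0.06 0 0 0 0 0;0 0.09 0 0 0 0 0;0 0.12 0 0 0 0 0;0 0.12 0 0 0 0 0",
)

```text
time_s: 12.67
eef_pos: [482.1, 47.2, 61.2]
ee_rot: [0.0, 0.805, 0.594, -0.001]
force: [-2.9, -8.9, -2.0]
grip_width: 0.136
grip_force: 78.7
```

```bash
python3 m.py
```

```text
tcp local -1.550919401046697 -133.17439592745612 61.22236421822683 F local -0.07981157955244195 -9.37410531500771 -2.031840876084476 [-1.32011248  0.39692517 -0.00487269] t 12.6667 rot [ 4.000e-04  8.048e-01  5.936e-01 -1.000e-03]
```

Request:
step_arm(
  commands="0 0.08 0 0 0 0 0;0 0.16 0 0 0 0 0;0 0.24 0 0 0 0 0;0 0.32 0 0 0 0 0;0 0.4 0 0 0 0 0;0 0.48 0 0 0 0 0;0 0.56 0 0 0 0 0;0 0.64 0 0 0 0 0;0 0.72 0 0 0 0 0;0 0.8 0 0 0 0 0;0 0.88 0 0 0 0 0;0 0.96 0 0 0 0 0;0 1.04 0 0 0 0 0;0 1.12 0 0 0 0 0;0 1.2 0 0 0 0 0",
)

```text
time_s: 13.92
eef_pos: [485.6, 58.6, 61.2]
ee_rot: [0.0, 0.805, 0.594, -0.001]
force: [-4.0, -9.6, -1.3]
grip_width: 0.14
grip_force: 78.7
```

```bash
python3 m.py
```

```text
tcp local -1.5476513980549755 -121.32026332260497 61.18053554378395 F local -0.9663037493856013 -10.361165408777673 -1.3233889923134854 [-1.50890666  0.45524886 -0.04690262] t 13.9167 rot [ 5.000e-04  8.048e-01  5.936e-01 -1.100e-03]
```

Steady at about 10 N. I'll continue in 2 mm probes so that meeting the stop can't exceed 30 N.

Request:
step_arm(
  commands="0 0.05 0 0 0 0 0;0 0.1 0 0 0 0 0;0 0.15 0 0 0 0 0;0 0.2 0 0 0 0 0",
)

```text
time_s: 14.25
eef_pos: [486.2, 60.5, 61.2]
ee_rot: [0.0, 0.805, 0.594, -0.001]
force: [-2.0, -10.3, -0.9]
grip_width: 0.141
grip_force: 78.7
```

Request:
step_arm(
  commands="0 0.05 0 0 0 0 0;0 0.1 0 0 0 0 0;0 0.15 0 0 0 0 0",
)

```text
time_s: 14.5
eef_pos: [486.6, 61.9, 61.2]
ee_rot: [0.0, 0.805, 0.594, -0.001]
force: [-2.9, -8.8, -0.8]
grip_width: 0.142
grip_force: 78.7
```

Request:
step_arm(
  commands="0 0.05 0 0 0 0 0;0 0.1 0 0 0 0 0;0 0.15 0 0 0 0 0;0 0.2 0 0 0 0 0",
)

```text
time_s: 14.83
eef_pos: [487.2, 63.8, 61.2]
ee_rot: [0.0, 0.805, 0.594, -0.001]
force: [-3.2, -9.5, -1.0]
grip_width: 0.138
grip_force: 78.7
```

Request:
step_arm(
  commands="0 0.05 0 0 0 0 0;0 0.1 0 0 0 0 0;0 0.15 0 0 0 0 0;0 0.2 0 0 0 0 0",
)

```text
time_s: 15.17
eef_pos: [487.8, 65.7, 61.2]
ee_rot: [0.0, 0.805, 0.594, -0.001]
force: [-2.8, -9.3, -0.9]
grip_width: 0.143
grip_force: 78.7
```

Request:
step_arm(
  commands="0 0.05 0 0 0 0 0;0 0.1 0 0 0 0 0;0 0.15 0 0 0 0 0;0 0.2 0 0 0 0 0",
)

```text
time_s: 15.5
eef_pos: [488.4, 67.7, 61.2]
ee_rot: [0.0, 0.805, 0.594, -0.001]
force: [-1.9, -8.8, -1.6]
grip_width: 0.139
grip_force: 78.8
```

Request:
step_arm(
  commands="0 0.05 0 0 0 0 0;0 0.1 0 0 0 0 0;0 0.15 0 0 0 0 0;0 0.2 0 0 0 0 0",
)

```text
time_s: 15.83
eef_pos: [488.6, 68.2, 61.0]
ee_rot: [0.001, 0.805, 0.594, -0.003]
force: [-6.4, -22.1, -0.5]
grip_width: 0.139
grip_force: 78.9
```

Request:
step_arm(
  commands="0 -0.02 0 0 0 0 0;0 -0.02 0 0 0 0 0;0 -0.02 0 0 0 0 0",
)

```text
time_s: 16.08
eef_pos: [488.5, 68.1, 61.1]
ee_rot: [0.001, 0.805, 0.594, -0.002]
force: [-5.3, -19.1, -0.4]
grip_width: 0.142
grip_force: 78.8
```

Request:
step_arm(
  commands="0 0 0 0 0 0 0;0 0 0 0 0 0 0;0 0 0 0 0 0 0;0 0 0 0 0 0 0;0 0 0 0 0 0 0;0 0 0 0 0 0 0;0 0 0 0 0 0 0",
)

```text
time_s: 16.67
eef_pos: [488.5, 68.1, 61.1]
ee_rot: [0.001, 0.805, 0.594, -0.002]
force: [-5.3, -18.3, -0.2]
grip_width: 0.141
grip_force: 78.8
```

Request:
step_arm(
  commands="0 -0.3 0 0 0 0 0;0 -1 0 0 0 0 0;0 -2.5 0 0 0 0 0;0 -4 0 0 0 0 0;0 -6 0 0 0 0 0;0 -8 0 -1 0 0 0;0 -8.5 0 -3.5 0 0 0;0 -8.5 0 -3.5 0 0 0;0 -8.5 0 -3.5 0 0 0",
)

```text
time_s: 17.42
eef_pos: [464.7, -11.0, 96.9]
ee_rot: [0.001, 0.805, 0.593, 0.001]
force: [-0.5, 0.0, -2.5]
grip_width: 0.138
grip_force: 78.8
```

```bash
python3 -c "
from m import *
print(goto((552.9,-201.1,97),84.9))
for n in('side','top'):
  capture(n); q=spot_point(n,'pin_end'); print(n,q[:1],[d['xy'] for d in spot_point(n,'drift_tip')])"
```

```text
tcp local -0.9361769318666485 -193.92170694996184 96.9166876102422 F local -0.5052826368741093 -0.10781675494914746 -2.4531511668974906 [ 0.03980811 -0.01199028  0.00035588] t 17.4167 rot [0.0009 0.805  0.5932 0.0009]
(array([-15.546,  14.057,   0.02 ]), array([ 2.500e-03, -2.000e-04, -2.117e-01]))
side [] [[258.2, 193.4], [255.9, 176.4]]
top [{'xy': [207.4, 220.5], 'score': 0.45}] [[351.8, 181.9], [235.6, 229.7]]
```

Request:
step_arm(
  commands="0 -15.55 14.06 0 0.0025 0 -0.2117;0 -15.55 14.06 0 0.0025 0 -0.2117;0 -15.55 14.06 0 0.0025 0 -0.2117;0 -15.55 14.06 0 0.0025 0 -0.2117;0 -15.55 14.06 0 0.0025 0 -0.2117;0 -15.55 14.06 0 0.0025 0 -0.2117;0 -15.55 14.06 0 0.0025 0 -0.2117;0 -15.55 14.06 0 0.0025 0 -0.2117;0 -15.55 14.06 0 0.0025 0 -0.2117",
)

```text
time_s: 18.47
eef_pos: [552.2, -199.4, 96.0]
ee_rot: [-0.002, 0.737, 0.676, -0.001]
force: [-0.2, 0.9, -2.4]
grip_width: 0.135
grip_force: 78.9
```

Run:
```python
from h import *
s=sense();print(s["eef_pos"],s["time_s"],goto((552.9,-201.1,16),84.9))
t0=cv2.imread("pics/top0.png").astype(np.float32).mean(2)
t=capture("top").astype(np.float32).mean(2)
d=np.array([.089,.996]);n=np.array([.996,-.089]);c0=np.array([553,-200])
for im,z,nm in((t0,40,"before"),(t,121,"now")):
    us=np.arange(-12,12.1,.5);out=[]
    for v in(72,80,88,96,104,112,116,120,124,128):
        P=np.float32([proj("top",(*(c0+u*n+v*d),z)) for u in us])
        g=cv2.remap(im,P[:,:1],P[:,1:],cv2.INTER_LINEAR).ravel();w=np.clip(g-np.median(g)-12,0,None)
        out.append((v,int(g.max()-np.median(g)),round(float((w*us).sum()/max(w.sum(),1e-6)),1)))
    print(nm,out)
```

```text
[ 552.15492143 -199.41210622   95.97412472] 18.4667 (array([-0.169,  0.117,  7.997]), array([-0.0035, -0.001 ,  0.0019]))
before [(72, 25, -0.3), (80, 27, -0.9), (88, 22, -0.7), (96, 26, -0.2), (104, 22, -0.7), (112, 26, -1.6), (116, 27, -1.6), (120, 14, -1.1), (124, 3, 0.0), (128, 4, 0.0)]
now [(72, 63, 0.1), (80, 25, 0.3), (88, 21, 0.4), (96, 24, 0.1), (104, 28, 0.1), (112, 27, 0.7), (116, 23, 0.3), (120, 16, 0.8), (124, 2, 0.0), (128, 1, 0.0)]
```

Request:
step_arm(
  commands="0 -0.15 0.05 2.5 0 0 0.002;0 -0.15 0.05 5 0 0 0.002;0 -0.15 0.05 6 0 0 0.002;0 -0.15 0.05 6.8 0 0 0.002;0 -0.15 0.05 7.3 0 0 0.002;0 -0.15 0.05 7.6 0 0 0.002;0 -0.15 0.05 7.6 0 0 0.002",
)

```text
time_s: 19.1
eef_pos: [552.8, -202.1, 20.5]
ee_rot: [-0.001, 0.738, 0.675, -0.001]
force: [-1.1, 0.7, -3.7]
grip_width: 0.141
grip_force: 78.9
```

Request:
step_arm(
  commands="0 0 0 0.15 0 0 0;0 0 0 0.3 0 0 0;0 0 0 0.4 0 0 0;0 0 0 0.4 0 0 0;0 0 0 0.4 0 0 0",
)

```text
time_s: 19.52
eef_pos: [552.7, -202.4, 16.5]
ee_rot: [-0.001, 0.738, 0.674, -0.001]
force: [-2.2, 0.1, -0.9]
grip_width: 0.137
grip_force: 79.1
```

Request:
step_arm(
  commands="0.2 0 0 0.03 0 0 0;0.3 0 0 0 0 0 0;0.55 0 0 0 0 0 0;0.55 0 0 0 0 0 0;0.55 0 0 0 0 0 0;0.55 0 0 0 0 0 0;0.55 0 0 -3 0 0 0;0.55 0 0 -7 0 0 0;0.55 0 0 -11 0 0 0;0.55 0 0 -15 0 0 0;0.55 0 0 -15 0 0 0;0.55 0 0 -15 0 0 0",
)

```text
time_s: 20.52
eef_pos: [553.9, -202.8, 168.5]
ee_rot: [0.001, 0.738, 0.674, -0.0]
force: [-0.6, 0.1, -1.1]
grip_width: 0.549
grip_force: 0.0
```

```bash
python3 -c "
from h import *
s=sense();print(s['eef_pos'],s['force'],s['time_s'])
s=capture('side');t=capture('top')
a=np.hstack([crop(s,225,145,100,160,3.75),crop(t,170,150,100,160,3.75)])
cv2.imwrite('pics/s6.png',a[:,:,::-1])"
```

```text
[ 553.90795489 -202.79185716  168.51849523] [-0.61633326  0.07077897 -1.1447015 ] 20.5167
```

View pics/s6.png

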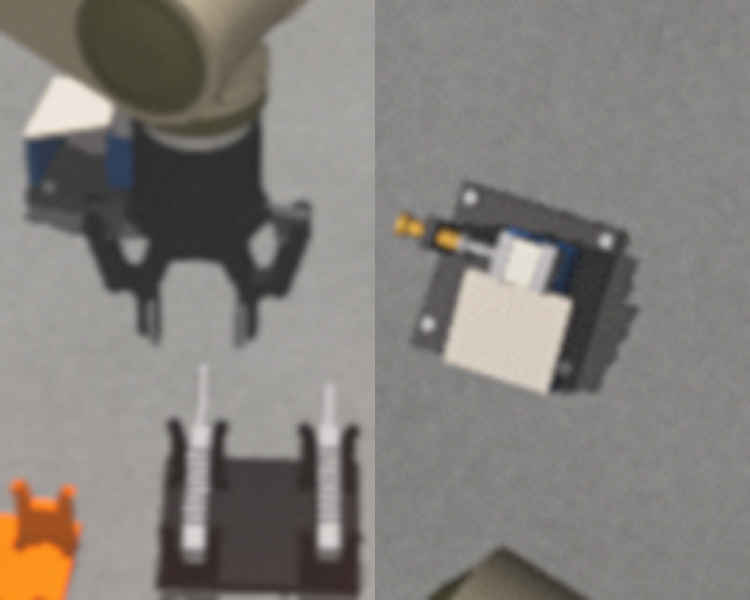

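The left half shows the slim punch back in its slot (handle at (195,490), tip at (204,368)) and the open gripper clear above it. In the right half the pin reaches out to the brass stop at (450,240). I'll hand it in.

```bash
python3 -c "
from rig import *
print(finish_job())"
```

```text
the job is handed in; nothing more can be done
None
```

I pushed the pin out with the slim punch until its head met the stop screw, held it there at about 19–20 N for roughly 0.8 s (highest reading about 23 N), and laid the punch back in its slot. The job is handed in at about 20.6 s; my first grasp closed on air above the punch and moved nothing.

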